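# Move the red length stop one notch along its rail

### The arm

A 6-joint arm with a two-finger parallel gripper is mounted at the origin on the work surface; the furniture and walls round the work are solid. World frame = base frame: x ahead of the robot, y to its left, z up, the work surface at z = 0. Lengths are in m, angles in rad, forces in N, time in s.
With the tool pointing down it reaches from about 0.375 to 0.75 m from the base axis. Payload 9 kg.
Tool frame: the origin (TCP) lies on the centre line of the jaws, within the pads' length; the fingertips stand bot.nose_length ahead of it and the grasp point (between the pads) lies 8 mm behind it (bot.nose_length is the distance from the TCP to the fingertips, in m); z points along the fingers, y is the line along which they close (so a half turn about z gives the same grasp; the last joint's range is limited). The gripper opens to 85 mm and grips with 20 to 120 N. Pads are 22 mm wide; open, the fingers measure 114 mm over their backs; the gripper's body (76 mm by 85 mm) begins 54 mm behind the grasp point. The pads swing forward as they close: fully open they stand 13 mm farther back than shut.
Start: joints at [0.882, 0.104, 0.097, 1.564, 0, 1.353], TCP at [0.272, 0.535, 0.242] pointing down, gripper open.
Joint ranges: [-2.99, 2.99], [-0.84, 1.86], [-1.1, 1.16], [-1.84, 2.11], [-1.51, 1.56], [-3.14, 3.14]. Speed limits (rad/s): [2.22, 2.22, 2.57, 3.14, 3.14, 3.14].

### API

Orientations are given as a unit quaternion [x, y, z, w].
In Python, from bench import bot, cams gives the robot as it stands (bot), with the cameras (cams).
- The arm moves only by the tool tcp_steps, called after "Request:" as name([rows], argument=value, ...), one row to a line, values as JSON. Schema: {"type":"object","properties":{"ticks":{"type":"array","items":{"type":"array","items":{"type":"array","items":{"type":"number"},"minItems":7,"maxItems":7},"minItems":1,"maxItems":5},"minItems":1,"maxItems":1},"squeeze":{"type":"number"},"only":{"type":"string"},"quiet":{"type":"boolean"},"lines":{"type":"string"}},"required":["ticks"],"additionalProperties":false}. ticks is a list that holds a single list of rows (three levels of brackets), with 1 to 5 rows, each of 7 numbers: the finger opening in m, then dx, dy, dz in shares of 0.4 m (1.0 is 0.4 m), then a rotation vector rx, ry, rz in a scale on which 1.0 is pi rad; each row is the pose to reach, as a shift and turn from the pose commanded when the call began, along the tool's axes at that moment; what a row does not reach only later rows make up. A row lasts 1/8 s, in which the tool goes at most 0.0625 m and 0.188 rad, less where a joint would pass 70% of its speed; a pose out of reach is approached as far as the arm can. The fingers move at their own pace and stop on an object; squeeze is the grip in N (left out, the last holds). Time passes only in rows, so rows that do not move let the fingers close. The tool returns the time, the measured TCP pose, the force, the opening and the grip force at its end. only (a regular expression) keeps the lines of the reply that match it, lines (a string "A,B") keeps lines A to B, and quiet returns only ok. Shift and turn numbers lie between -1 and 1, and a call with a number outside is refused. Input that does not fit is refused with a message, and nothing moves.
- bot.observe(): the state, without advancing time (a new reading comes with each control period).
- cams.grab_frame(name): name is "side" or "top" or "wrist"; returns the picture (420x560x3 uint8, red, green, blue); there is no depth.
- cams.camera_info(name): a dict with "fx", "fy", "cx", "cy" (pixels), "extrinsics" (4x4, takes a point from camera to world coordinates). Camera axes: x right, y up, looking along -z (the intrinsics and any distortion apply to the point x, -y, -z); pixel columns grow to the right and rows downward; lengths in m; the calibration is good to about 2 mm. A picture is of the moment at which its call begins: read the wrist's pose just before it. camera_info takes no time and is no camera call; for the wrist camera it gives the pose at the moment of the call.
- bot.finish_job(): hands the job in; it is judged then, once.
The state is a dict: "time_s": time; "joint_positions": joint angles; "qd": joint speeds; "joint_torque": joint torques, N m; "ee_pos": TCP position; "eef_rot": TCP orientation; "wrist_force": force on the tool from outside, world axes, zero at the start; "torque": the same for the moment, N m; "finger_gap": finger opening in m; "gripper_force": force on a finger pad.
Only numpy, scipy, OpenCV 4.12 (cv2) and the standard library are available. Lean on these libraries where they do the work, as an engineer would, in place of code of your own. Each camera call takes 0.05 s, during which the arm holds its last target. There are 200 camera calls.

### The job

Set the red stop on the notched rail one notch nearer to the rail's yellow end: lift it until its tab is out of the notch, shift it along, and lower it into the very next notch so that it sits fully down across the rail, then let go. Leave the blue stop where it is.

Things in the scene. Friction and masses are not known exactly. Their poses are not given: they have to be found in the camera images.
- stop_rail: Fixed aluminium bar, 40 wide, 300 long, top 44 mm above the bench, on a dark base plate 80 x 360 x 8. Origin mid-rail at bench level; y along the rail, x across, z up. Six notches cross it at y = -125, -75, -25, 25, 75, 125 mm: 18 deep, 26 wide at the mouth, steep flanks narrowing to 14; a tab drops in if within 9 mm of the middle.
- red_stop: Red stop, 0.14-0.28 kg, loose. Origin: middle of the underside of its 10 mm shoulder plate (64 across the rail x 40 along), which rests on the rail top (origin 44 mm above the bench). Grip post 26 x 26 mm, 10 to 52 mm above the origin, pinched from above. Below: a steel tab in the notch, 8 mm thick, to 15 mm below the origin. y along the rail, z up. Starts in the second notch from one end.
- blue_stop: Blue stop of the same shape, size and origin, seated in the second notch from the rail's other end; it stays there. Each stop also has two side cheeks, 52 mm apart inside, reaching 22 mm below its origin, that straddle the 40 mm bar with 6 mm to spare each side. A lift over 15 mm clears the teeth; under 22 mm the cheeks still straddle the bar.
- yellow_end: Yellow plastic block at one end of the rail (fixed), 44 x 28 x 32 mm high, origin in the middle of its underside, 8 mm above the bench, 164.5 mm from the rail's middle. It shows which end is the yellow one; the block at the other end is black.

How it is judged:
On the way:
1. the red stop has been lifted so that its tab is out of the notch (raised at least 12 mm) (z of red_stop in the frame of stop_rail above 0.056 m), for 0.1 s.
At the end, for the whole second after the job is handed in: The red stop sits in the next notch toward the yellow end: within 8 mm of its middle along the rail and 12 mm across, down on the rail within 4 mm, upright within 5.7 degrees, square to the rail within 11 degrees, at rest; the blue stop is within 15 mm of where it began (z of red_stop in the frame of stop_rail between 0.04 and 0.048 m and x of red_stop in the frame of stop_rail between -0.012 and 0.012 m and angle between red_stop's own z axis and vertical below 0.1 rad and angle between the y axis of red_stop and the y axis of stop_rail, either way round below 0.2 rad and linear speed of red_stop below 0.02 m/s and distance of blue_stop from where it was at the start of the episode below 0.015 m and ((y of blue_stop in the frame of stop_rail above 0 m and y of yellow_end in the frame of stop_rail below 0 m and y of red_stop in the frame of stop_rail between -0.133 and -0.117 m) or (y of each of blue_stop, yellow_end in the frame of stop_rail above 0 m and y of red_stop in the frame of stop_rail between -0.033 and -0.017 m) or (y of each of blue_stop, yellow_end in the frame of stop_rail below 0 m and y of red_stop in the frame of stop_rail between 0.017 and 0.033 m) or (y of blue_stop in the frame of stop_rail below 0 m and y of yellow_end in the frame of stop_rail above 0 m and y of red_stop in the frame of stop_rail between 0.117 and 0.133 m))); the robot touches nothing.
It fails at once if the blue stop was moved more than 15 mm (distance of blue_stop from where it was at the start of the episode above 0.015 m).
It also fails if it takes over 29 s, if anything falls off the work surface, if the arm or the gripper's body presses on something with over 40 N, if the wrist force passes 120 N, or if a joint passes its speed limit or range.

## Working session

There is one attempt and no reset: what is moved stays moved. The work goes in short steps, Python scripts to look and compute and a tool call to move; the robot and the scene stay as the last step left them, time stands still between calls to the robot, and variables do not carry over. Pictures are saved under pics/ and viewed, at most 10 in all, crops included, and the job is handed in when it is done.

```bash
ls; mkdir -p pics
```

Run:
```python
from bench import bot, cams
import cv2,numpy as np
s=bot.observe();print(s['time_s'],s['ee_pos'],s['eef_rot'],s['finger_gap'],bot.nose_length)
ims=[]
for n in("side","top"):
    im=cams.grab_frame(n);cv2.imwrite(f'pics/{n}0.png',im[:,:,::-1]);c=cams.camera_info(n);print(n,c)
```

```text
bench.py
pics
0.0 [0.27194391 0.53447552 0.24152101] [ 2.33225249e-01  9.72422513e-01 -6.00813829e-04 -2.80710278e-04] 0.08551316948258801 0.011
side {'fx': 452.3792199485965, 'fy': 452.3792199485965, 'cx': 278.2268856536764, 'cy': 211.93992270918972, 'extrinsics': array([[-0.99971694, -0.02329094, -0.00485408,  0.49094439],
       [ 0.01098335, -0.63279769,  0.77423927,  0.62606346],
       [-0.02110441,  0.7739668 ,  0.63287439,  0.60550841],
       [ 0.        ,  0.        ,  0.        ,  1.        ]])}
top {'fx': 505.7130768634481, 'fy': 505.7130768634481, 'cx': 290.6139848588716, 'cy': 221.01904773177637, 'extrinsics': array([[ 0.02132174,  0.98108837, -0.19238244,  0.32671844],
       [-0.99911748,  0.02787482,  0.03142046, -0.01862798],
       [ 0.03618888,  0.19154272,  0.98081688,  0.89929251],
       [ 0.        ,  0.        ,  0.        ,  1.        ]])}
```

View pics/side0.png

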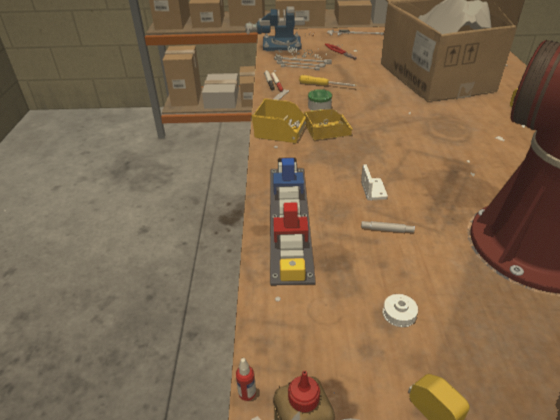

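View pics/top0.png

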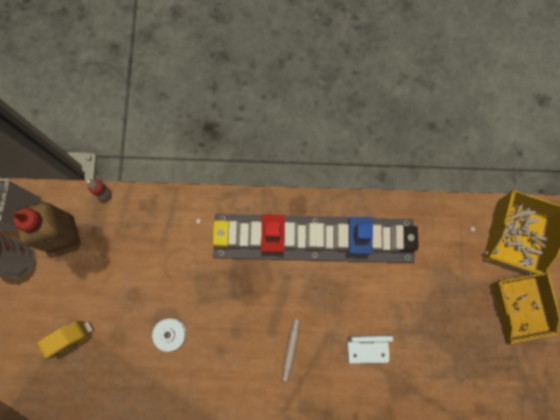

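The top view shows the yellow block at (221,233), the red stop at (273,233), the blue stop at (361,236) and the black block at (411,238). Red must therefore move to the end notch beside yellow. The side view shows the red post at about (291,208). I'll zoom in on both to pick out shapes.

Run:
```python
import cv2,numpy as np
a=cv2.imread('pics/top0.png')[205:270,205:295];b=cv2.imread('pics/side0.png')[190:285,255:330]
a=cv2.resize(a,None,fx=5,fy=5,interpolation=cv2.INTER_CUBIC);b=cv2.resize(b,None,fx=4,fy=4,interpolation=cv2.INTER_CUBIC)
h=max(a.shape[0],b.shape[0]);p=lambda m:cv2.copyMakeBorder(m,0,h-m.shape[0],0,0,cv2.BORDER_CONSTANT)
cv2.imwrite('pics/z0.png',np.hstack([p(a),p(b)]))
for n,r in(('top',[205,270,205,430]),('side',[150,290,255,330])):
    im=cv2.imread(f'pics/{n}0.png');hsv=cv2.cvtColor(im,cv2.COLOR_BGR2HSV)
    for c,lo,hi in(('red',(-1,150,0),(6,255,256)),('blue',(105,120,0),(125,255,256)),('yel',(20,150,120),(32,255,256))):
        H,S,V=cv2.split(hsv.astype(int)); 
        if c=='red':H=np.where(H>170,H-180,H); lo=(-10,150,0)
        m=((H>=lo[0])&(H<=hi[0])&(S>=lo[1])&(V>=lo[2])).astype(np.uint8);k=np.zeros_like(m);k[r[0]:r[1],r[2]:r[3]]=1;m*=k
        ys,xs=np.nonzero(m);v=V[m>0];print(n,c,len(xs),xs.min(),xs.max(),ys.min(),ys.max(),xs.mean(),ys.mean(),np.percentile(v,[5,25,50,75,95]))
```

```text
top red 844 261 284 214 252 272.47748815165875 233.36137440758293 [ 89. 147. 158. 161. 187.]
top blue 602 350 371 218 252 360.421926910299 234.48006644518273 [102. 117. 122. 143. 151.]
top yel 335 212 227 220 246 219.89253731343283 233.19701492537314 [157.7 190.5 199.  202.  202. ]
side red 762 274 307 203 241 290.494750656168 221.90682414698162 [ 99. 115. 138. 161. 186.]
side blue 75 282 293 159 165 287.6 161.73333333333332 [110.7 136.5 148.  149.  150. ]
side yel 500 280 304 258 280 292.056 269.656 [131.95 148.   174.   224.   225.  ]
```

View pics/z0.png

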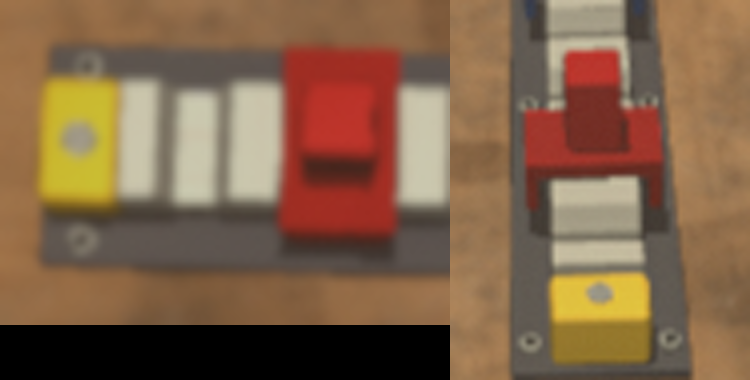

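The zoom shows the red post's bright top face centred near (273,228.5) in the top view and (290.5,207) in the side view. The yellow block's screw is at (220.5,232.5) in the top view and (292.3,263) in the side view. Next I'll triangulate these.

Create h.py:
```python
import cv2,numpy as np
from bench import bot, cams
def ray(c,u,v):
    E=c['extrinsics'];d=E[:3,:3]@np.array([(u-c['cx'])/c['fx'],-(v-c['cy'])/c['fy'],-1]);return E[:3,3],d/np.linalg.norm(d)
def tri(rs):
    A=sum(np.eye(3)-np.outer(d,d) for o,d in rs);b=sum((np.eye(3)-np.outer(d,d))@o for o,d in rs)
    p=np.linalg.solve(A,b);return p,[np.linalg.norm(np.cross(p-o,d))*1000 for o,d in rs]
def plane(c,u,v,z):
    o,d=ray(c,u,v);return o+d*(z-o[2])/d[2]
def mask(im,c,vlo=0,vhi=256):  # im RGB
    H,S,V=cv2.split(cv2.cvtColor(im,cv2.COLOR_RGB2HSV).astype(int));H=np.where(H>170,H-180,H)
    lo,hi,s={'red':(-10,6,150),'blue':(105,125,110),'yel':(20,32,150)}[c]
    return ((H>=lo)&(H<=hi)&(S>=s)&(V>=vlo)&(V<=vhi)).astype(np.uint8)
def cen(m,roi):
    k=np.zeros_like(m);y0,y1,x0,x1=roi;k[y0:y1,x0:x1]=m[y0:y1,x0:x1]
    n,l,st,c=cv2.connectedComponentsWithStats(k);i=1+np.argmax(st[1:,4]);return c[i],st[i],cv2.minAreaRect(np.argwhere(l==i)[:,::-1].astype(np.float32))
```

Run:
```python
from h import *
T,S=cams.camera_info('top'),cams.camera_info('side')
t=cv2.imread('pics/top0.png')[:,:,::-1];s=cv2.imread('pics/side0.png')[:,:,::-1]
for v in(170,178):
    ct=cen(mask(t,'red',v),(205,270,205,295));cs=cen(mask(s,'red',v),(195,245,255,330));print(v,ct,cs)
    print('redtop',tri([ray(T,*ct[0]),ray(S,*cs[0])]))
ct=cen(mask(t,'blue',132),(205,270,330,400));cs=cen(mask(s,'blue',130),(150,180,255,330));print(ct[0],ct[1],cs[0],cs[1],'bluetop',tri([ray(T,*ct[0]),ray(S,*cs[0])]))
print('yel',tri([ray(T,220.4,232.4),ray(S,292.1,262.9)]))
m=mask(t,'red');c=cen(m,(205,270,205,295));print(c, plane(T,*c[2][0],.054))
Y=plane(T,220.4,232.4,.040);B=plane(T,411,238,.040);print(Y,B,(Y+B)/2,np.linalg.norm(B-Y),np.degrees(np.arctan2(*(B-Y)[[0,1]])))
# plate edges: dark low-sat mask
hsv=cv2.cvtColor(t,cv2.COLOR_RGB2HSV);m=((hsv[...,1]<90)&(hsv[...,2]<110)).astype(np.uint8)
c=cen(m,(205,275,205,425));print(c)
q=[plane(T,*p,.008) for p in cv2.boxPoints(c[2])];print(np.round(q,4))
```

```text
170 (array([272.22754491, 228.        ]), array([266, 222,  14,  13, 167], dtype=int32), ((272.5, 228.0), (12.0, 13.0), 90.0)) (array([290.05940594, 206.46534653]), array([284, 203,  13,   8, 101], dtype=int32), ((290.0, 206.5), (7.0, 12.0), 90.0))
redtop (array([ 0.47283594, -0.01499944,  0.09353537]), [np.float64(0.422241758180022), np.float64(0.4222417581798305)])
178 (array([272.28467153, 227.72262774]), array([266, 222,  13,  12, 137], dtype=int32), ((272.0, 227.5), (11.0, 12.0), 90.0)) (array([290.        , 206.13636364]), array([284, 203,  13,   8,  88], dtype=int32), ((290.0, 206.5), (7.0, 12.0), 90.0))
redtop (array([ 0.47304701, -0.01506382,  0.09428393]), [np.float64(0.3108407862428575), np.float64(0.31084078624287814)])
[365.11494253 230.20114943] [359 224  13  14 174] [287.58208955 161.43283582] [282 159  12   6  67] bluetop (array([ 0.47343299, -0.16630657,  0.09239524]), [np.float64(0.23840266392373002), np.float64(0.2384026639237159)])
yel (array([0.47241578, 0.07398795, 0.03911281]), [np.float64(0.32155200959895075), np.float64(0.32155200959902375)])
(array([272.47748815, 233.36137441]), array([261, 214,  24,  39, 844], dtype=int32), ((272.4744567871094, 233.26580810546875), (22.22099494934082, 38.078857421875), 1.9091522693634033)) [ 0.47051301 -0.01542239  0.054     ]
[0.47194516 0.07394548 0.04      ] [ 0.47117129 -0.25587654  0.04      ] [ 0.47155822 -0.09096553  0.04      ] 0.32982292694793885 -179.8655651010719
(array([333.28853351, 246.94760122]), array([ 213,  217,  204,   46, 2939], dtype=int32), ((314.7485046386719, 238.07498168945312), (202.77943420410156, 44.39112091064453), 1.1457629203796387))
[[ 0.4309  0.0883  0.008 ]
 [ 0.5107  0.0907  0.008 ]
 [ 0.5138 -0.2758  0.008 ]
 [ 0.4328 -0.272   0.008 ]]
```

The measurements agree with the text:

| Item | Measured | Expected |
|---|---|---|
| Red post top | (0.473, -0.015, 0.094) | height 0.096 |
| Rail middle | (0.4715, -0.091) | – |
| Red offset from the middle | +76 mm | 75 mm |
| Blue offset from the middle | -75 mm | -75 mm |
| Block spacing | 330 mm | 329 mm |

The rail runs along world y within about 0.5°. The move is +50 mm in world y. Next I'll work out the approach.

Create d.py:
```python
import sys;from h import *
from scipy.spatial.transform import Rotation as R
s=bot.observe();q=R.from_quat(s['eef_rot']);p=s['ee_pos']
t=np.array([float(x) for x in sys.argv[1:4]])
M=np.array([[0,1,0],[1,0,0],[0,0,-1.]]).T  # tool x=world y, y=world x,z down
M=np.array([[0,1,0],[1,0,0],[0,0,-1.]]) if len(sys.argv)>4 else np.diag([-1,1,-1.])
print('t',s['time_s'],'p',p,'shift',np.round(q.inv().apply(t-p),4),'turn',np.round((q.inv()*R.from_matrix(M)).as_rotvec(),4),'F',s['wrist_force'],'j',np.round(s['joint_positions'],2))
```

```bash
python3 d.py .473 -.015 .22
```

```text
t 0.1 p [0.27192538 0.534503   0.2415474 ] shift [-0.4284 -0.3985  0.0219] turn [-0.0011 -0.0006 -0.4708] F [-0.64948613  0.29903288  0.13853132] j [0.88 0.1  0.1  1.56 0.   1.35]
```

Careful with the scale: shifts go in shares of 0.4 m and turns go in shares of pi rad. That gives: -0.215 m / 0.4 = -0.5375, -0.043 m / 0.4 = -0.1075, -0.47 rad / 3.1416 = -0.1496.

Request:
tcp_steps([
  [[0.085,-0.1075,-0.1,0.005,0,0,-0.0299],[0.085,-0.215,-0.2,0.01,0,0,-0.0598],[0.085,-0.3225,-0.3,0.015,0,0,-0.0898],[0.085,-0.43,-0.4,0.02,0,0,-0.1197],[0.085,-0.5375,-0.5,0.025,0,0,-0.1496]],
])

```text
time_s: 0.72
ee_pos: [0.3732, 0.2573, 0.232]
eef_rot: [-0.001, 1.0, 0.0, 0.0]
wrist_force: [1.0, 0.1, 0.6]
finger_gap: 0.0852
gripper_force: 0.0
```

```bash
python3 d.py .473 -.015 .20
```

```text
t 0.725 p [0.37320334 0.25726341 0.23197032] shift [-0.0991 -0.2725  0.032 ] turn [0.     0.0001 0.0027] F [0.96947236 0.1242653  0.59722429] j [ 0.31 -0.35 -0.34  1.58 -0.    0.31]
```

Scaled: -0.272 m / 0.4 = -0.68, -0.218 m / 0.4 = -0.545.

Request:
tcp_steps([
  [[0.085,-0.05,-0.1375,0.015,0,0,0],[0.085,-0.1,-0.275,0.03,0,0,0],[0.085,-0.15,-0.41,0.045,0,0,0],[0.085,-0.2,-0.545,0.0625,0,0,0],[0.085,-0.25,-0.68,0.08,0,0,0]],
])

```text
time_s: 1.35
ee_pos: [0.4731, -0.015, 0.1999]
eef_rot: [0.001, 1.0, 0.0, 0.0]
wrist_force: [0.2, -0.3, 0.0]
finger_gap: 0.0851
gripper_force: 0.0
```

Request:
tcp_steps([
  [[0.085,0,0,0,0,0,0]],
])

```text
time_s: 1.48
ee_pos: [0.473, -0.0163, 0.199]
eef_rot: [0.003, 1.0, 0.0, -0.001]
wrist_force: [-0.4, -0.1, -1.2]
finger_gap: 0.0851
gripper_force: 0.0
```

Run:
```python
from h import *
c=cams.camera_info('wrist');im=cams.grab_frame('wrist');cv2.imwrite('pics/w1.png',im[:,:,::-1]);print(c,bot.observe()['ee_pos'])
```

```text
{'fx': 333.1718847882468, 'fy': 333.1718847882468, 'cx': 275.8743295835548, 'cy': 211.02655054103414, 'extrinsics': array([[ 4.88635027e-03, -9.58606461e-01, -2.84692425e-01,
         4.00220468e-01],
       [ 9.99987883e-01,  4.51389059e-03,  1.96438800e-03,
        -1.59369969e-02],
       [-5.98004573e-04, -2.84698574e-01,  9.58616902e-01,
         3.31431174e-01],
       [ 0.00000000e+00,  0.00000000e+00,  0.00000000e+00,
         1.00000000e+00]])} [ 0.47261264 -0.01449945  0.19950631]
```

View pics/w1.png

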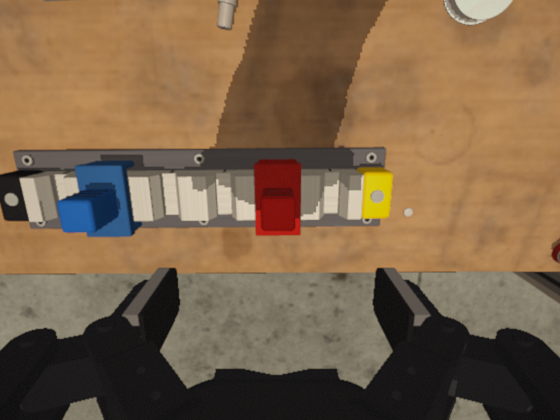

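The wrist view shows the red post top near (278,211), midway between the fingers, with the yellow screw at (377,196) and the black screw at (11,200). I'll check these with rays before going down.

Run:
```python
from h import *
c=cams.camera_info('wrist');w=cv2.imread('pics/w1.png')[:,:,::-1]
T,S=cams.camera_info('top'),cams.camera_info('side')
m=mask(w,'red',60);r=cen(m,(150,245,230,320));print(r[2])
g=w[185:240,250:306,0].astype(int);print(g[:,28][::3],g[26+6,::3])
print(plane(c,278,211,.096),tri([ray(c,278,211),ray(T,272.3,227.9),ray(S,290,206.3)]))
a,b=plane(c,377,196,.04),plane(c,11,200,.04);print(a,b,(a+b)/2,np.degrees((a-b)[0]/(a-b)[1]))
print('shoulder',plane(c,*r[2][0],.054))
```

```bash
python3 d.py .473 -.0155 .073
```

```text
((277.0, 196.5), (75.0, 46.0), 90.0)
[112  86  77  70 104 129 132 131 131 132 132 130 130 131 130 135 182 162
 162] [216 216 178 183 121 131 132 131 131 131 131 130 130 129 127 112 114 202
 217]
[ 0.46985312 -0.01302302  0.096     ] (array([ 0.47214375, -0.01420287,  0.09400687]), [np.float64(2.01908728009331), np.float64(0.9097594133544357), np.float64(1.3330214699013736)])
[0.47266332 0.07659058 0.04      ] [ 0.47531554 -0.25432462  0.04      ] [ 0.47398943 -0.08886702  0.04      ] -0.4592151769110292
shoulder [ 0.46933185 -0.0136255   0.054     ]
t 1.525 p [ 0.47261264 -0.01449945  0.19950631] shift [-0.0006 -0.0011  0.1265] turn [ 0.0007 -0.0015 -0.0041] F [ 0.1853256   0.56422287 -0.59654585] j [-0.31 -0.29 -0.35  1.51  0.   -0.3 ]
```

Height 0.094, x 0.472 and y -0.0145 agree within about 2 mm, so I'll go straight down and grip.

Scaled: 0.126 m / 0.4 = 0.315, 0.11 m / 0.4 = 0.275.

Request:
tcp_steps([
  [[0.085,0,0,0.125,0,0,0],[0.085,0,0,0.225,0,0,0],[0.085,0,0,0.275,0,0,0],[0.085,0,0,0.315,0,0,0],[0.085,0,0,0.315,0,0,0]],
])

```text
time_s: 2.15
ee_pos: [0.4722, -0.0123, 0.0736]
eef_rot: [-0.0, 1.0, 0.0, -0.001]
wrist_force: [0.2, 0.6, 0.9]
finger_gap: 0.085
gripper_force: 0.0
```

Request:
tcp_steps([
  [[0.02,0,0,0,0,0,0],[0.02,0,0,0,0,0,0],[0.02,0,0,0,0,0,0],[0.02,0,0,0,0,0,0],[0.02,0,0,0,0,0,0]],
], squeeze=50)

```text
time_s: 2.78
ee_pos: [0.4733, -0.0133, 0.075]
eef_rot: [0.0, 1.0, -0.0, 0.001]
wrist_force: [-0.4, -0.5, 6.0]
finger_gap: 0.0255
gripper_force: 50.1
```

Scaled: -0.019 m / 0.4 = -0.0475, -0.013 m / 0.4 = -0.0325.

Request:
tcp_steps([
  [[0.02,0,0,-0.015,0,0,0],[0.02,0,0,-0.0325,0,0,0],[0.02,0,0,-0.0475,0,0,0],[0.02,0,0,-0.0475,0,0,0],[0.02,0,0,-0.0475,0,0,0]],
])

```text
time_s: 3.4
ee_pos: [0.4728, -0.0131, 0.0932]
eef_rot: [0.0, 1.0, 0.0, -0.0]
wrist_force: [0.5, -0.2, -1.1]
finger_gap: 0.0255
gripper_force: 49.2
```

Run:
```python
from h import *
T,S=cams.camera_info('top'),cams.camera_info('side');ims={}
for n in('side','top'):
    ims[n]=cams.grab_frame(n);cv2.imwrite(f'pics/{n}2.png',ims[n][:,:,::-1])
a=ims['side'][170:290,245:335];b=ims['top'][190:270,205:305]
z=np.zeros((480,760,3),np.uint8);z[:480,:360]=cv2.resize(a,(360,480));z[:320,360:]=cv2.resize(b,(400,320));cv2.imwrite('pics/z2.png',z[:,:,::-1])
```

```text
(no output)
```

View pics/z2.png

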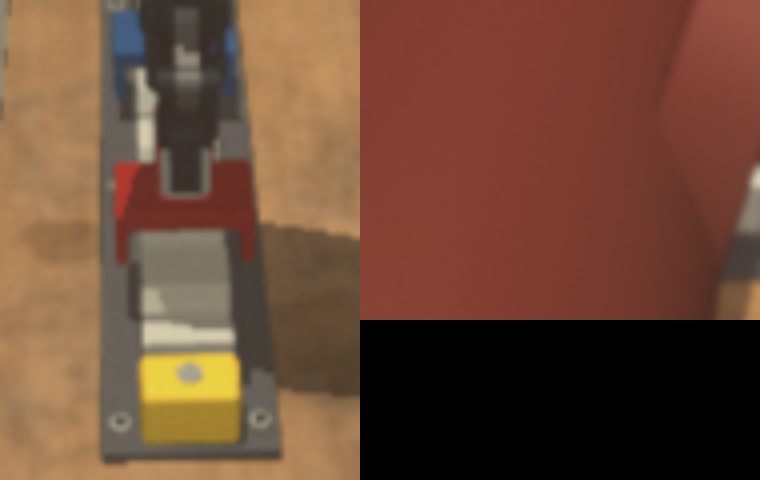

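The side crop shows the stop raised. The cheek bottoms moved from row 241.9 to about 235.5, and the arm hides the top view. I'll check how much it lifted with numbers.

Run:
```python
from h import *
S=cams.camera_info('side');E=np.linalg.inv(S['extrinsics'])
def pr(p):
    q=(E@np.r_[p,1])[:3];return np.round([S['cx']+S['fx']*q[0]/-q[2],S['cy']-S['fy']*q[1]/-q[2]],1)
for dz in(0,.012,.019):
    y=-.0145+.02
    print(dz,'plate front top',pr([.472,y,.054+dz]),'bottom',pr([.472,y,.044+dz]),'cheekL',pr([.502,y,.022+dz]),'R',pr([.442,y,.022+dz]),'back top',pr([.472,y-.04,.054+dz]))
a,b=[cv2.imread(f'pics/side{i}.png').astype(int) for i in(0,2)]
for im in(a,b):
    m=mask(im[:,:,::-1].astype(np.uint8),'red',0)
    for x in(275,276,279,281,300,302,305,306):
        y=np.nonzero(m[195:250,x])[0]+195;print(x,y.min(),y.max(),end=' | ')
    print()
```

```text
0 plate front top [291.2 230.3] bottom [291.2 234.4] cheekL [275.3 243.4] R [307.2 242.7] back top [290.5 216.4]
0.012 plate front top [291.2 225.4] bottom [291.2 229.5] cheekL [275.1 238.7] R [307.3 238. ] back top [290.5 211.5]
0.019 plate front top [291.2 222.5] bottom [291.2 226.6] cheekL [275. 236.] R [307.4 235.2] back top [290.4 208.6]
275 218 241 | 276 218 238 | 279 218 233 | 281 218 233 | 300 218 232 | 302 217 233 | 305 217 240 | 306 217 240 | 
275 211 234 | 276 211 227 | 279 211 226 | 281 212 226 | 300 211 226 | 302 211 226 | 305 211 229 | 306 211 234 |
```

The stop came up about 18 mm, level and still square (cheeks at 234 on both sides). I'll raise it 1 mm more and shift 49.5 mm toward yellow.

Scaled: 0.0495 m / 0.4 = 0.1238, 0.034 m / 0.4 = 0.085.

Request:
tcp_steps([
  [[0.02,0,0,-0.0025,0,0,0],[0.02,0,0.04,-0.0025,0,0,0],[0.02,0,0.085,-0.0025,0,0,0],[0.02,0,0.1238,-0.0025,0,0,0],[0.02,0,0.1238,-0.0025,0,0,0]],
])

```text
time_s: 4.12
ee_pos: [0.4727, 0.0377, 0.0943]
eef_rot: [-0.001, 1.0, 0.0, -0.0]
wrist_force: [0.7, -0.2, -0.3]
finger_gap: 0.0256
gripper_force: 49.4
```

Run:
```python
from h import *
a=cams.grab_frame('side');cv2.imwrite('pics/side3.png',a[:,:,::-1])
a=a[180:290,245:335];cv2.imwrite('pics/z3.png',cv2.resize(a,(450,550))[:,:,::-1])
```

```text
(no output)
```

View pics/z3.png

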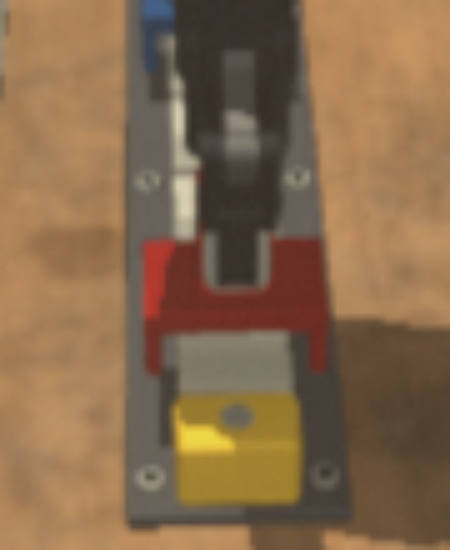

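The stop is level and straddles the bar, with cheeks at about (151,370) and (319,370) in the crop and clear of the yellow block. I'll lower it in small steps and watch the force.

Scaled: 0.012 m / 0.4 = 0.03, 0.008 m / 0.4 = 0.02.

Request:
tcp_steps([
  [[0.02,0,0,0.01,0,0,0],[0.02,0,0,0.02,0,0,0],[0.02,0,0,0.03,0,0,0],[0.02,0,0,0.03,0,0,0]],
])

```text
time_s: 4.68
ee_pos: [0.4726, 0.0363, 0.0818]
eef_rot: [0.001, 1.0, 0.0, -0.0]
wrist_force: [-1.0, -0.4, -2.3]
finger_gap: 0.0253
gripper_force: 49.4
```

Request:
tcp_steps([
  [[0.02,0,0,0.0075,0,0,0],[0.02,0,0,0.015,0,0,0],[0.02,0,0,0.0188,0,0,0],[0.02,0,0,0.0188,0,0,0]],
])

```text
time_s: 5.18
ee_pos: [0.4729, 0.0364, 0.075]
eef_rot: [0.0, 1.0, 0.0, 0.0]
wrist_force: [-2.4, -0.3, 1.7]
finger_gap: 0.0252
gripper_force: 49.7
```

Scaled: 0.001 m / 0.4 = 0.0025.

Request:
tcp_steps([
  [[0.02,0,0,0.0025,0,0,0],[0.02,0,0,0.0025,0,0,0]],
])

```text
time_s: 5.42
ee_pos: [0.4729, 0.0364, 0.075]
eef_rot: [0.0, 1.0, -0.0, 0.0]
wrist_force: [-6.4, 0.5, 12.2]
finger_gap: 0.0254
gripper_force: 51.2
```

Request:
tcp_steps([
  [[0.085,0,0,0,0,0,0],[0.085,0,0,0,0,0,0],[0.085,0,0,0,0,0,0],[0.085,0,0,0,0,0,0],[0.085,0,0,0,0,0,0]],
])

```text
time_s: 6.05
ee_pos: [0.4729, 0.0364, 0.0737]
eef_rot: [0.0, 1.0, 0.0, -0.0]
wrist_force: [-0.3, -0.1, -0.1]
finger_gap: 0.0853
gripper_force: 0.0
```

Request:
tcp_steps([
  [[0.085,0,0,-0.1,0,0,0],[0.085,0,0,-0.225,0,0,0],[0.085,0,0,-0.315,0,0,0],[0.085,0,0,-0.315,0,0,0],[0.085,0,0,-0.315,0,0,0]],
])

```text
time_s: 6.68
ee_pos: [0.4727, 0.0364, 0.199]
eef_rot: [0.0, 1.0, 0.0, -0.0]
wrist_force: [0.1, -0.6, 0.6]
finger_gap: 0.0852
gripper_force: 0.0
```

Run:
```python
from h import *
S=cams.camera_info('side');s=cams.grab_frame('side');c=cams.camera_info('wrist');w=cams.grab_frame('wrist');cv2.imwrite('pics/side4.png',s[:,:,::-1])
z=np.zeros((550,800,3),np.uint8);z[:,:400]=cv2.resize(s[170:280,250:330],(400,550));z[:300,400:]=cv2.resize(w[130:280,140:340],(400,300));z[300:,400:]=cv2.resize(w[130:290,0:256],(400,250))
cv2.imwrite('pics/z4.png',z[:,:,::-1]);cv2.imwrite('pics/w4.png',w[:,:,::-1])
r=cen(mask(w,'red',60),(130,280,140,400));print(r[2],plane(c,*r[2][0],.054))
y=cen(mask(w,'yel',100),(130,280,200,480));print('yel c',y[0],plane(c,*y[0],.040))
m=mask(s,'red')
for x in(275,276,277,305,306,307,308):
    q=np.nonzero(m[200:265,x])[0]+200
    if len(q):print(x,q.min(),q.max(),end=' | ')
```

```text
((275.5, 197.5), (75.0, 47.0), 90.0) [0.46969012 0.03606375 0.054     ]
yel c [317.6046176  193.54906205] [0.4695791  0.07380432 0.04      ]
275 236 260 | 276 236 261 | 277 236 253 | 305 236 252 | 306 236 253 | 307 236 260 | 308 236 260 |
```

View pics/z4.png

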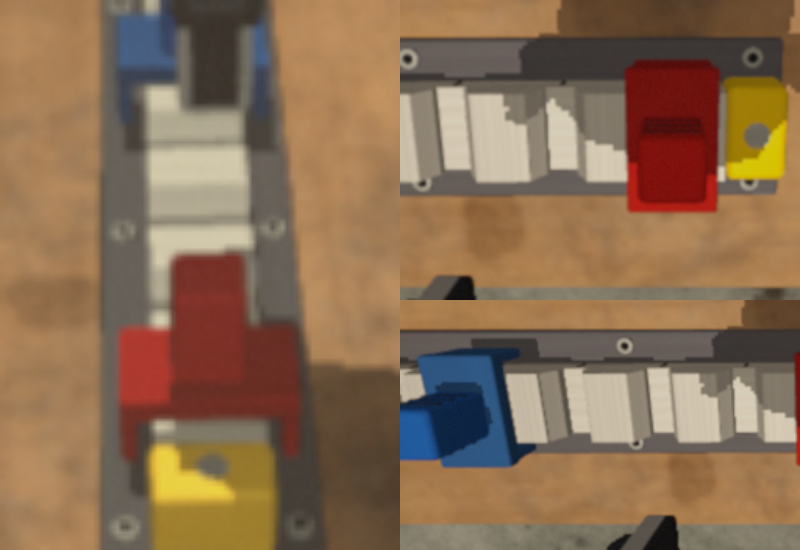

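The picture shows the red stop in the end notch next to yellow, level and square, with the blue stop still in place. I'll check its seated height from two views, and hand in if it agrees.

Run:
```python
from h import *
S=cams.camera_info('side');W=cams.camera_info('wrist')
# post top centres read off the crops: side crop (208,270) /5, wrist crop (672,162) /2
p=tri([ray(S,250+207/5,170+270/5),ray(W,140+272/2,130+162/2+0)]);print('post top',p)
E=np.linalg.inv(S['extrinsics'])
for z in(.022,.026,.030,.037):
    q=(E@np.array([.502,.056,z,1]))[:3];print(z,'cheek row',S['cy']-S['fy']*q[1]/-q[2])
if .088<p[0][2]<.101: print(bot.finish_job())
```

```text
post top (array([0.4710114 , 0.03609279, 0.09493253]), [np.float64(1.6223606536819077), np.float64(1.6223606536819284)])
0.022 cheek row 262.7959211883733
0.026 cheek row 261.2222968744549
0.03 cheek row 259.63878326077634
0.037 cheek row 256.8435563627582
the job is handed in; nothing more can be done
None
```

The red stop is in the end notch next to the yellow block, fully down and released, the blue stop still looked in place, and the job is handed in at about 7 s; hand-in returned no verdict.

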